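# Fasten the packed picnic box

## Robot

A 6-joint arm with a two-finger parallel gripper is mounted at the origin on a cart in front of the work surface, level with it; the furniture and walls round the work are solid. World frame = base frame: x ahead of the robot, y to its left, z up, the work surface at z = 0. Lengths are in m, angles in rad, forces in N, time in s.
With the tool pointing down it reaches from about 0.275 to 0.85 m from the base axis. Payload 5.2 kg.
Tool frame: the origin (TCP) lies at the very end of the fingers, on their centre line; the grasp point (between the pads) lies 19 mm behind it; z points along the fingers, x is the direction in which the jaws open and shut, and the axes are right-handed (so a half turn about z gives the same grasp; the last joint's range is limited). The gripper opens to 85 mm and grips with 20 to 120 N. Pads are 22 mm wide; open, the fingers measure 114 mm over their backs; the gripper's body (76 mm by 85 mm) begins 54 mm behind the grasp point. The pads swing forward as they close: fully open they stand 13 mm farther back than shut.
Start: joints at [-1.444, 0.259, 1.535, -0, 1.348, -0.203], TCP at [0.178, -0.52, 0.231] pointing down, gripper open.
Joint ranges: [-3.14, 3.14], [-0.91, 2.08], [0.19, 2.58], [-1.22, 4.36], [0.22, 2.71], [-3.12, 3.12]. Speed limits (rad/s): [2.57, 2.57, 3.14, 3.14, 3.14, 3.14].

## Interface

Orientations are given as a rotation vector (axis times angle).
In Python, from cell import arm, vision gives the robot as it stands. The module is installed in compiled form; this text tells all that it offers.
- The arm moves only by the shell command python3 -m creep 'ROWS' [OPENING] [FORCE]. ROWS is JSON, a list that holds one entry, the list of rows, each a list of 6 numbers: the shift along the tool's x, y, z in cm, then the turn, a rotation vector about the tool's x, y, z in degrees. A call has exactly 8 rows; each row is the pose to reach, as a shift and turn from the pose commanded when the call began, along the tool's axes at that moment; what a row does not reach only later rows make up. A row lasts 1/12 s, in which the tool goes at most 41.7 mm and 7.16 degrees, less where a joint would pass 70% of its speed; a pose out of reach is approached as far as the arm can. A call with a gripper value outside its range is refused whole. OPENING is the finger opening in cm, from 0 to 8.54, set as the call begins (- or left out, the last holds). The fingers move at their own pace and stop on an object; FORCE is the grip in N (left out, the last holds). Time passes only in rows, so rows that repeat a pose let the fingers close, or fill a call up. It gives the time, the measured TCP pose, the force and the opening at its end, in the units of the state.
- arm.state(): the state, without advancing time (a new reading comes with each control period).
- vision.capture(name): name is "side" or "top"; returns (picture, depth): 420x560x3 uint8, red, green, blue; 420x560 float32, m along the optical axis (not along the pixel's ray), 0 where there is no reading.
- vision.camera_info(name): a dict with "mtx" (3x3 intrinsics, pixels), "world_to_cam" (4x4, takes a point from world to camera coordinates). Camera axes: x right, y up, looking along -z (the intrinsics and any distortion apply to the point x, -y, -z); pixel columns grow to the right and rows downward; lengths in m; the calibration is good to about 2 mm. A picture is of the moment at which its call begins. camera_info takes no time and is no camera call.
- arm.hand_in(): hands the job in, once; it reports no verdict.
The state is a dict: "time_s": time; "qpos": joint angles; "joint_velocities": joint speeds; "effort": joint torques, N m; "tool_pos": TCP position; "ee_rot": TCP orientation; "wrist_force": force on the tool from outside, world axes, zero at the start; "torque": the same for the moment, N m; "opening": opening from 0.0 (shut) to 1.0 (fully open).
Only numpy, scipy, OpenCV 4.12 (cv2) and the standard library are available. Lean on these libraries where they do the work, as an engineer would, in place of code of your own. Each camera call takes 0.05 s, during which the arm holds its last target. There are 200 camera calls.

## Task

The longer of the two wooden picnic boxes is packed: swing the wire loop of its draw latch over so that the crossbar drops behind the steel hook on the other lid leaf, then push the lever over, away from the hook, and down until it snaps flat. The smaller box is still to be filled: leave its latch open as it is.

Things in the scene. Friction and masses are not known exactly. Their poses are not given: they have to be found in the camera images.
- long_box: The LONGER picnic box: beech, 215 x 120 mm, 50 mm high, heavy, does not shift; lid of two darker leaves that meet at a seam across the middle, a steel draw latch across the seam. Origin: centre of its underside. Axes: +x level along the box from the lever's pivot towards the hook, y along the lever's pivot and the crossbar, z up.
- long_box_hook (a point): Fixed point at the longer box's steel hook, 16 mm above the lid: where the crossbar's centre lies when the latch is done up; axes as the box. On its -x side stands a nose 24 mm wide, 5 mm thick, top 9 mm above this point; from there a flat seat, 4 mm below this point, runs 21 mm to +x. Hooked: the bar beyond the nose (x 0 to +15 mm here), down on the seat (z about 0).
- long_box_pivot (a point): Fixed point: middle of the lever's hinge axis (level, along the box's y), 57.5 mm from the hook point along -x, at the same height. The loop's own hinge rides on the lever, 22 mm from this axis, turned 20 degrees from the lever's direction away from the hook: just above this axis while the lever stands up.
- long_box_crossbar (a point): Centre of the loop's crossbar: round steel, 8 mm thick, 54 mm long, along the box's y; two side rods 46 mm apart join it to the loop's hinge 75 mm away. At the start it stands 93 to 97 mm above the pivot. Friction holds the upright loop (0.2 N moves it); tipped about 25 degrees or more towards the hook it falls by itself and, the lever being upright, lands on the seat.
- long_box_lever_end (a point): Middle of the free end of the longer box's lever: a flat steel plate 24 mm wide (30 mm at the end), 4 mm thick, 62 mm from pivot to end, between the loop's side rods. Upright at the start, its end at least 30 mm lower than the crossbar; done up it lies level, pointing along the box's -x.
- long_box_lever (a joint): Angle of that lever (rad): 0 (stop) 20 degrees from vertical towards the hook, 0.35 vertical, 1.92 (stop) flat, pointing away from the hook. Starts at 0.03 to 0.28; stays where left (about 1 N at the end moves it). With the loop hooked it stiffens from about 1 (under 10 N at the end), then snaps over centre at about 1.6. Pushed over first, the loop is too short to hook.
- small_box_crossbar (a point): Centre of the crossbar of the SMALLER box's loop (box 165 x 90 mm, 40 mm high, the same kind of latch 0.8 times the size, also open and upright). To be left as it is.

How it is judged:
By the outcome, as a careful person would: the job done as asked, in the order asked, and still so for the second after the job is handed in, with the robot touching nothing.
It also fails if it takes over 35 s, if anything falls off the work surface, if the arm or the gripper's body presses on something with over 40 N, if the wrist force passes 120 N, or if a joint passes its speed limit or range.

## Working session

There is one attempt and no reset: what is moved stays moved. The work goes in short steps, Python scripts to look and compute and a shell command to move; the robot and the scene stay as the last step left them, time stands still between calls to the robot, and variables do not carry over. Pictures are saved under pics/ and viewed, about 8 in all and at most 12, crops included, and the job is handed in when it is done.

```bash
mkdir -p pics; cat > h.py <<'E'
import numpy as np, cv2
from cell import arm, vision
from scipy.spatial.transform import Rotation as R
def cap(n,f):
    p,d=vision.capture(n); cv2.imwrite('pics/'+f+'.png',p[...,::-1]); np.save('pics/'+f+'.npy',d); return p,d
def world(n,d,u,v,z=None):
    c=vision.camera_info(n);K=np.array(c['mtx']);T=np.linalg.inv(np.array(c['world_to_cam']))
    z=d[v,u] if z is None else z
    x=(u-K[0,2])/K[0,0]*z; y=(v-K[1,2])/K[1,1]*z
    return (T@np.array([x,-y,-z,np.ones_like(z)*1.0 if np.ndim(z) else 1.0]))[:3]
def cloud(n,d):
    v,u=np.nonzero(d>0); return u,v,world(n,d,u,v).T
E
python3 - <<'E'
from h import *
for n in('side','top'):
    p,d=cap(n,n+'1'); c=vision.camera_info(n); print(n,c, np.linalg.inv(np.array(c['world_to_cam']))[:3,3])
s=arm.state();print(s)
E
```

```text
side {'mtx': array([[488.87625038,   0.        , 275.72766903],
       [  0.        , 488.87625038, 208.64499097],
       [  0.        ,   0.        ,   1.        ]]), 'world_to_cam': array([[ 0.99805367,  0.06091963, -0.01332957, -0.45953544],
       [-0.02384192,  0.57026912,  0.82111186, -0.04900409],
       [ 0.05762327, -0.8191959 ,  0.57061163, -1.16088023],
       [ 0.        ,  0.        ,  0.        ,  1.        ]])} [ 0.5243664  -0.89504808  0.69652419]
top {'mtx': array([[535.20912269,   0.        , 289.31963182],
       [  0.        , 535.20912269, 203.26782957],
       [  0.        ,   0.        ,   1.        ]]), 'world_to_cam': array([[-0.00485563, -0.99997926, -0.00423087, -0.04127703],
       [ 0.98976276, -0.00540944,  0.14261985, -0.48969726],
       [-0.14263978, -0.00349505,  0.9897685 , -1.12127197],
       [ 0.        ,  0.        ,  0.        ,  1.        ]])} [ 0.3245457  -0.04784406  1.17946558]
{'time_s': 0.1, 'qpos': array([-1.44381792e+00,  2.59260766e-01,  1.53598261e+00,  1.35690347e-05,
        1.34798567e+00, -2.02794826e-01]), 'joint_velocities': array([-0.00105902, -0.00162801, -0.00265456, -0.0017105 , -0.00039872,
        0.00180212]), 'effort': array([ 1.55179139e-03, -4.46971464e+01, -2.91246146e+01, -4.00897043e-04,
        6.38494181e-03, -1.81140325e-05]), 'tool_pos': array([ 0.1780741 , -0.5198758 ,  0.23055925]), 'ee_rot': array([-2.55495362e+00,  1.82598404e+00,  1.73147605e-03]), 'wrist_force': array([-0.68241112, -0.54495353,  0.23052682]), 'torque': array([0.06474894, 0.06281062, 0.00331405]), 'opening': 1.0012369416612792}
```

View pics/top1.png

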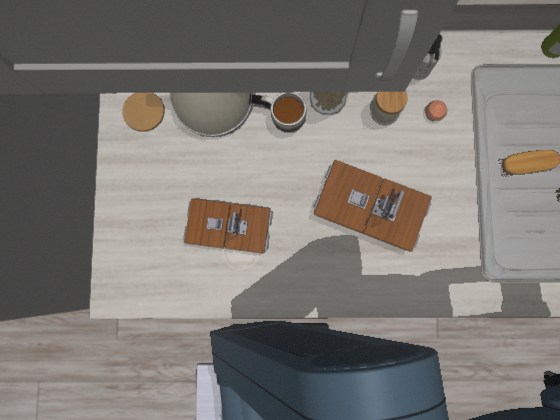

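View pics/side1.png

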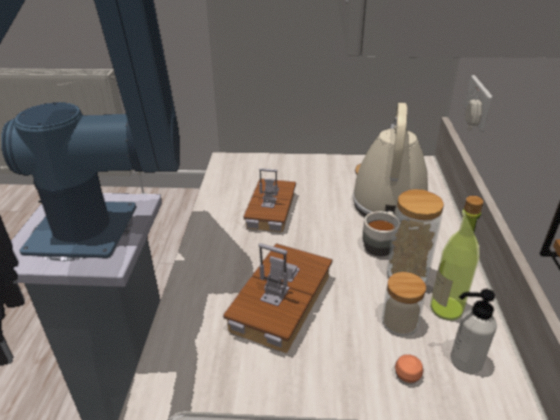

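The long box is at (373,206) in the top view. The hook plate is at about (358,199) and the lever and loop at about (388,205), so +x runs towards world +y. The side view shows the loop upright, with its crossbar at about (273,248). Next I measure the box and the latch.

```bash
python3 - <<'E'
from h import *
p=cv2.imread('pics/top1.png');d=np.load('pics/top1.npy')
u,v,W=cloud('top',d)
m=(u>305)&(u<440)&(v>150)&(v<260)&(W[:,2]>.04)&(W[:,2]<.06)
L=W[m];print('lid z',np.median(L[:,2]))
r=cv2.minAreaRect(L[:,:2].astype(np.float32)*1000);print(r)
c=np.array(r[0])/1000
b=cv2.boxPoints(r);e=[b[1]-b[0],b[2]-b[1]];e=max(e,key=np.linalg.norm);ax=e/np.linalg.norm(e)
if ax[1]<0: ax=-ax
ay=np.array([-ax[1],ax[0]]);print('c',c,'ax',ax,np.degrees(np.arctan2(ax[1],ax[0])))
for n in('top','side'):
    d=np.load(f'pics/{n}1.npy');u,v,W=cloud(n,d)
    q=np.c_[(W[:,:2]-c)@ax,(W[:,:2]-c)@ay,W[:,2]]*1000
    m=(abs(q[:,0])<110)&(abs(q[:,1])<60)&(q[:,2]>56)&(q[:,2]<200)
    print(n)
    Q=q[m];
    for z in range(56,190,8):
        s=Q[(Q[:,2]>=z)&(Q[:,2]<z+8)]
        if len(s): print(z,len(s),'x',np.percentile(s[:,0],[0,25,50,75,100]).round(),'y',np.percentile(s[:,1],[0,50,100]).round())
i=cv2.imread('pics/side1.png')[220:350,215:345];j=cv2.imread('pics/top1.png')[150:260,310:440]
o=np.hstack([cv2.resize(i,(400,400),interpolation=cv2.INTER_CUBIC),cv2.resize(j,(400,400),interpolation=cv2.INTER_CUBIC)]);cv2.imwrite('pics/c1.png',o)
E
```

```text
lid z 0.04864185948959454
((483.6044006347656, -221.7117156982422), (231.91416931152344, 129.31143188476562), 68.54106903076172)
c [ 0.4836044  -0.22171172] ax [0.3658343 0.93068  ] 68.54106
top
56 134 x [-49.  29.  36.  42.  48.] y [-44.   1.  17.]
64 39 x [-31. -27.  20.  23.  47.] y [-18.   6.  18.]
72 31 x [-31.  -3.  24.  25.  27.] y [-11.   0.  17.]
80 25 x [-35. -33. -31. -29. -25.] y [-20.  -3.  17.]
88 51 x [-34. -32. -29. -27. -22.] y [-23.  -3.  27.]
96 17 x [-35. -31. -29. -22. -20.] y [-24.   6.  28.]
104 13 x [-33. -29. -21. -20. -20.] y [-21.   2.  27.]
112 24 x [-36. -32. -30. -18. -14.] y [-24.  14.  27.]
120 45 x [-35. -16. -15. -13. -12.] y [-23.  -1.  26.]
128 4 x [-32. -32. -32. -27. -12.] y [-22.  -3.  25.]
136 3 x [-33. -32. -32. -31. -30.] y [-21.  24.  26.]
144 3 x [-34. -32. -31. -31. -31.] y [-21.  24.  25.]
152 2 x [-32. -32. -32. -32. -32.] y [11. 18. 25.]
160 105 x [-38. -35. -33. -31. -29.] y [-27.   1.  26.]
168 6 x [-35. -34. -34. -33. -32.] y [-16.  -2.  24.]
side
56 121 x [-50. -33.  -5.  34.  52.] y [-19.  -7.  16.]
64 111 x [-36. -32. -29.  24.  50.] y [-17.  -3.  17.]
72 107 x [-35. -29. -27.  -0.  30.] y [-16.  -2.  17.]
80 28 x [-34. -32. -30. -26. -19.] y [-26.   2.  24.]
88 135 x [-34. -32. -30. -24. -19.] y [-27.   1.  26.]
96 86 x [-35. -30. -22. -21. -18.] y [-26.   0.  25.]
104 81 x [-36. -32. -20. -18. -14.] y [-26.  -0.  27.]
112 88 x [-36. -32. -18. -16. -14.] y [-26.   1.  27.]
120 85 x [-36. -30. -16. -14.  -8.] y [-27.   3.  25.]
128 29 x [-34. -32. -31. -15. -13.] y [-24.   3.  25.]
136 16 x [-34. -33. -32. -32. -30.] y [-24. -20.  23.]
144 22 x [-35. -33. -32. -32. -29.] y [-24.  21.  26.]
152 21 x [-35. -34. -33. -32. -31.] y [-25. -20.  26.]
160 100 x [-38. -35. -34. -33. -29.] y [-27.   1.  27.]
168 38 x [-37. -33. -32. -31. -29.] y [-24.  -3.  25.]
```

View pics/c1.png

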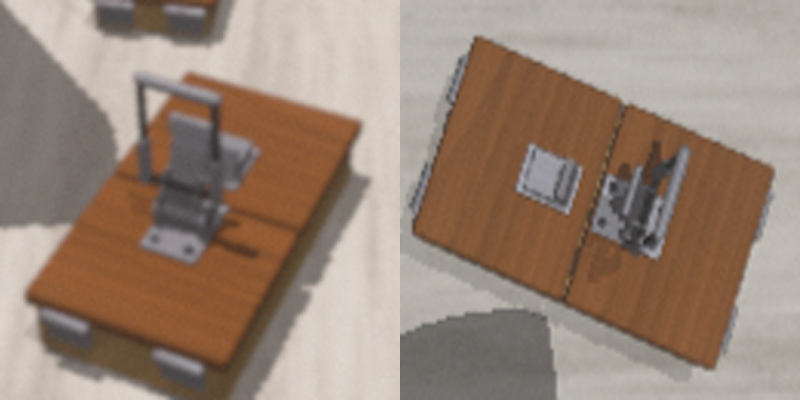

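The lid is at about 49 mm and the crossbar at box (-33, 0, 162) mm. The lever end is at about (-13, 0, 126), the nose at x≈24 and so the pivot at x≈-27. These agree with the sizes given. Now I close the fingers, turn the tool into line with the box and approach.

```bash
cat >> h.py <<'E'
C=np.array([.4836,-.2217,0]);AX=np.array([.3658,.9307,0]);AY=np.array([-.9307,.3658,0]);B=np.array([AX,AY,[0,0,1]])
def where(t=None):
    s=arm.state();r=R.from_rotvec(s['ee_rot']).as_matrix()
    print('t',s['time_s'].__round__(2),'box mm',(B@(s['tool_pos']-C)*1000).round(1),'F box',(B@s['wrist_force']).round(1),'open',round(s['opening'],2),'toolaxes in box\n',(B@r).round(3))
    if t is not None: print('shift cm',(r.T@(B.T@(np.array(t)/1000)+C-s['tool_pos'])*100).round(2))
E
python3 -m creep '[[[-1,-3,0,0,0,5],[-3,-7,0,0,0,11],[-4.5,-11,0,0,0,17],[-6,-15,0,0,0,23],[-7.5,-19,0,0,0,29],[-9,-23,0,0,0,35],[-10.5,-26.5,0,0,0,40],[-11,-28,0,0,0,40.4]]]' 0 40
python3 -c "
from h import *
where([-75,0,200])"
```

```text
time_s: 0.77
tool_pos: [0.4098, -0.322, 0.2311]
ee_rot: [-1.764, 2.598, 0.002]
wrist_force: [-0.1, -0.1, -0.5]
opening: -0.001
t 0.77 box mm [-120.3   32.   231.1] F box [-0.1  0.1 -0.5] open -0.0 toolaxes in box
 [[-1.     0.003  0.002]
 [ 0.003  1.     0.   ]
 [-0.002  0.    -1.   ]]
shift cm [-4.53 -3.18  3.11]
```

```bash
python3 -m creep '[[[-1.5,-1.2,1,0,0,0],[-3,-2.4,3,0,0,0],[-4,-3.2,5,0,0,0],[-4.5,-3.2,7,0,0,0],[-4.5,-3.2,8.2,0,0,0],[-4.5,-3.2,8.4,0,0,0],[-4.5,-3.2,8.4,0,0,0],[-4.5,-3.2,8.4,0,0,0]]]'
python3 -c "
from h import *
where([-20,0,147])
i,d=cap('side','s2');cv2.imwrite('pics/s2c.png',cv2.resize(i[150:350,180:380,::-1],(600,600),interpolation=cv2.INTER_CUBIC))"
```

```text
time_s: 1.43
tool_pos: [0.4539, -0.2959, 0.1478]
ee_rot: [-1.768, 2.597, -0.001]
wrist_force: [0.4, 0.1, 0.2]
opening: -0.002
t 1.43 box mm [-79.9   0.6 147.8] F box [ 0.3 -0.3  0.2] open -0.0 toolaxes in box
 [[-1.     0.001 -0.   ]
 [ 0.001  1.    -0.001]
 [ 0.    -0.001 -1.   ]]
shift cm [-5.99 -0.05  0.08]
```

View pics/s2c.png

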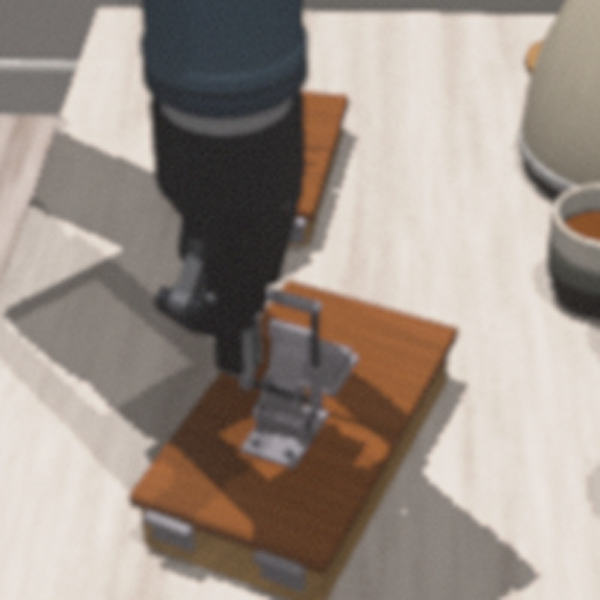

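The view shows the finger tips at crop (237,368), left of the bar's centre at (293,298). I'll check this against a projection.

```bash
python3 -c "
from h import *
c=vision.camera_info('side');K=np.array(c['mtx']);T=np.array(c['world_to_cam'])
s=arm.state()['tool_pos']
for P in (s,B.T@np.array([-.033,0,.162])+C,B.T@np.array([-.033,.027,.162])+C,B.T@np.array([-.033,-.027,.162])+C):
    q=T@np.r_[P,1];q=K@np.array([q[0],-q[1],-q[2]]);q/=q[2];print((q[:2]-[180,150])*3)
d=np.load('pics/s2.npy')
for x,y in [(237,355),(237,340),(225,340),(247,370),(290,298),(305,302),(260,350)]:
    w=world('side',d,180+x//3,150+y//3);print(x,y,(B@(w-C)*1000).round())
"
```

```text
[239.26895533 370.23811888]
[275.82794788 301.01580839]
[233.42170085 288.77417913]
[319.21487352 313.54053518]
237 355 [-91.  -4. 170.]
237 340 [-92.  -5. 182.]
225 340 [-114.  -10.  201.]
247 370 [-86.  -7. 157.]
290 298 [-34.  -8. 169.]
305 302 [-32. -17. 168.]
260 350 [-75.  -9. 164.]
```

```bash
python3 -m creep '[[[-1.2,0,0,0,0,0],[-2,0,0,0,0,0],[-2.6,0,0,0,0,0],[-3.2,0,0,0,0,0],[-3.8,0,0,0,0,0],[-4.4,0,0,0,0,0],[-5,0,0,0,0,0],[-5.6,0,0,0,0,0]]]'
python3 -m creep '[[[-0.5,0,0,0,0,0],[-1,0,0,0,0,0],[-1.5,0,0,0,0,0],[-2,0,0,0,0,0],[-2.3,0,0,0,0,0],[-2.3,0,0,0,0,0],[-2.3,0,0,0,0,0],[-2.3,0,0,0,0,0]]]'
python3 -c "
from h import *
where()
i,d=cap('side','s3');cv2.imwrite('pics/s3c.png',cv2.resize(i[150:350,180:380,::-1],(600,600),interpolation=cv2.INTER_CUBIC))"
```

```text
time_s: 2.15
tool_pos: [0.4745, -0.2427, 0.1473]
ee_rot: [1.768, -2.597, -0.0]
wrist_force: [-1.4, -0.2, -0.5]
opening: 0.0
time_s: 2.82
tool_pos: [0.4826, -0.2221, 0.1473]
ee_rot: [1.768, -2.597, 0.0]
wrist_force: [-1.3, -0.1, 0.0]
opening: -0.0
t 2.82 box mm [ -0.8   0.7 147.3] F box [-0.6  1.1  0. ] open -0.0 toolaxes in box
 [[-1.     0.001 -0.   ]
 [ 0.001  1.    -0.   ]
 [ 0.    -0.    -1.   ]]
```

View pics/s3c.png

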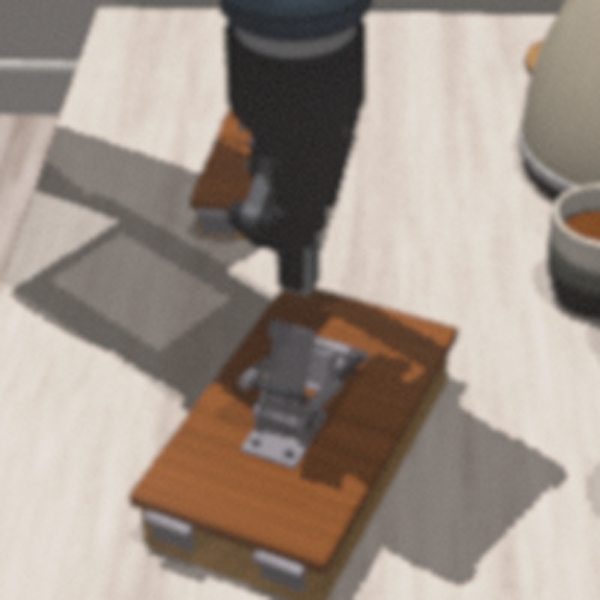

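The loop has fallen towards the hook, and its end shows at crop (350,360). The lever still stands up, with its end at (290,325). I'll check where the bar lies by depth.

```bash
python3 -c "
from h import *
d=np.load('pics/s3.npy');u,v,W=cloud('side',d);q=(W-C)@B.T*1000
for nm,m in(('bar ends |y|20-28',(abs(q[:,1])>19)&(abs(q[:,1])<29)),('mid',abs(q[:,1])<15)):
    m=m&(abs(q[:,0])<60)&(q[:,2]>55)&(q[:,2]<135);Q=q[m];print(nm)
    for x in range(-40,60,6):
        s=Q[(Q[:,0]>=x)&(Q[:,0]<x+6)]
        if len(s): print(x,len(s),np.percentile(s[:,2],[0,50,100]).round(),np.percentile(s[:,1],[0,50,100]).round())
"
```

```text
bar ends |y|20-28
-40 6 [89. 93. 97.] [-25.   0.  24.]
-34 31 [87. 92. 95.] [-26. -20.  27.]
-28 15 [55. 92. 94.] [-27. -21.  27.]
-22 15 [85. 90. 92.] [-26.  19.  25.]
-16 17 [85. 88. 90.] [-26.  20.  25.]
-10 15 [83. 86. 89.] [-26. -23.  26.]
-4 10 [82. 84. 87.] [-26. -22.  26.]
2 5 [79. 82. 82.] [-25. -24. -22.]
8 4 [77. 79. 81.] [-25. -23. -22.]
14 6 [76. 77. 79.] [-25. -24. -21.]
20 5 [75. 76. 77.] [-24. -23. -21.]
26 4 [72. 73. 75.] [-25. -24. -23.]
32 5 [70. 72. 74.] [-25. -24. -22.]
38 12 [67. 70. 73.] [-26. -23. -19.]
56 1 [55. 55. 55.] [-26. -26. -26.]
mid
-40 25 [55. 56. 73.] [-15.  -1.  15.]
-34 154 [55. 74. 98.] [-15.   1.  15.]
-28 107 [ 55.  81. 106.] [-15.   1.  15.]
-22 156 [ 55. 107. 126.] [-15.   0.  14.]
-16 90 [ 56. 124. 129.] [-15.  -1.  14.]
-10 7 [ 55.  56. 126.] [-14. -11.  -5.]
-4 1 [55. 55. 55.] [-4. -4. -4.]
14 11 [55. 58. 73.] [-7.  1.  6.]
20 82 [55. 68. 79.] [-12.  -2.   7.]
26 14 [61. 75. 77.] [-12.  -8.   7.]
32 11 [58. 64. 76.] [-14. -10.   8.]
38 47 [56. 70. 74.] [-14.  -5.   9.]
44 1 [71. 71. 71.] [2. 2. 2.]
```

The bar lies at box x≈40, beyond the nose (20 to 27), with its top at about 72 mm, so it is down on the seat. The lever has not moved. Next I place the fingers on its hook side.

```bash
python3 -m creep '[[[-0.8,0,0,0,0,0],[-1.6,0,0,0,0,0],[-1.6,0,1,0,0,0],[-1.6,0,2,0,0,0],[-1.6,0,3,0,0,0],[-1.6,0,3.9,0,0,0],[-1.6,0,3.9,0,0,0],[-1.6,0,3.9,0,0,0]]]'
python3 -m creep '[[[0.6,0,0,0,0,0],[1.2,0,0,0,0,0],[1.8,0,0,0,0,0],[2.4,0,0,0,0,0],[3,0,0,0,0,0],[3.6,0,0,0,0,0],[4.2,0,0,0,0,0],[4.2,0,0,0,0,0]]]'
python3 -c "
from h import *
where([-57,0,93])
d=cap('side','s4')[1];u,v,W=cloud('side',d);q=(W-C)@B.T*1000
m=(abs(q[:,1])<13)&(q[:,0]<-5)&(q[:,0]>-95)&(q[:,2]>60)&(q[:,2]<135);Q=q[m]
for z in range(60,135,8):
    s=Q[(Q[:,2]>=z)&(Q[:,2]<z+8)]
    if len(s): print(z,len(s),np.percentile(s[:,0],[0,50,100]).round())
"
```

```text
time_s: 3.53
tool_pos: [0.4879, -0.2068, 0.1072]
ee_rot: [1.767, -2.596, -0.003]
wrist_force: [0.4, 0.2, -0.4]
opening: 0.004
time_s: 4.2
tool_pos: [0.4726, -0.2475, 0.1083]
ee_rot: [1.766, -2.597, 0.0]
wrist_force: [0.0, 0.2, -0.3]
opening: 0.004
t 4.2 box mm [-28.    0.8 108.3] F box [ 0.2  0.1 -0.3] open 0.0 toolaxes in box
 [[-1.     0.002 -0.001]
 [ 0.002  1.     0.   ]
 [ 0.001  0.    -1.   ]]
shift cm [ 2.9  -0.09  1.53]
60 13 [-33. -32. -30.]
68 17 [-39. -32. -25.]
76 17 [-43. -38. -31.]
84 63 [-45. -41. -34.]
92 38 [-47. -39. -35.]
100 29 [-43. -41. -36.]
108 33 [-46. -43. -24.]
116 46 [-49. -46. -22.]
124 84 [-50. -43. -24.]
132 16 [-44. -41. -29.]
```

```bash
python3 -m creep '[[[0.8,0,0,0,0,0],[1.4,0,0.2,0,0,0],[1.9,0,0.5,0,0,0],[2.4,0,1,0,0,0],[2.9,0,1.5,0,0,0],[3.3,0,2,0,0,0],[3.7,0,2.6,0,0,0],[3.8,0,2.7,0,0,0]]]'
python3 -m creep '[[[0,0,0.3,0,0,0],[0.1,0,0.6,0,0,0],[0.1,0,0.9,0,0,0],[0.1,0,1.2,0,0,0],[0.1,0,1.4,0,0,0],[0.1,0,1.6,0,0,0],[0.1,0,1.7,0,0,0],[0.1,0,1.7,0,0,0]]]'
python3 -c "
from h import *
where()
i,d=cap('side','s5');cv2.imwrite('pics/s5c.png',cv2.resize(i[150:350,180:380,::-1],(600,600),interpolation=cv2.INTER_CUBIC))"
```

```text
time_s: 4.92
tool_pos: [0.4584, -0.2823, 0.08]
ee_rot: [1.767, -2.596, -0.001]
wrist_force: [-0.1, 0.6, -1.1]
opening: 0.0
time_s: 5.58
tool_pos: [0.459, -0.2826, 0.0674]
ee_rot: [1.769, -2.596, 0.003]
wrist_force: [-7.2, 4.6, 24.5]
opening: -0.002
t 5.58 box mm [-65.7   0.6  67.4] F box [ 1.6  8.4 24.5] open -0.0 toolaxes in box
 [[-1.     0.    -0.001]
 [ 0.     1.    -0.001]
 [ 0.001 -0.001 -1.   ]]
```

View pics/s5c.png

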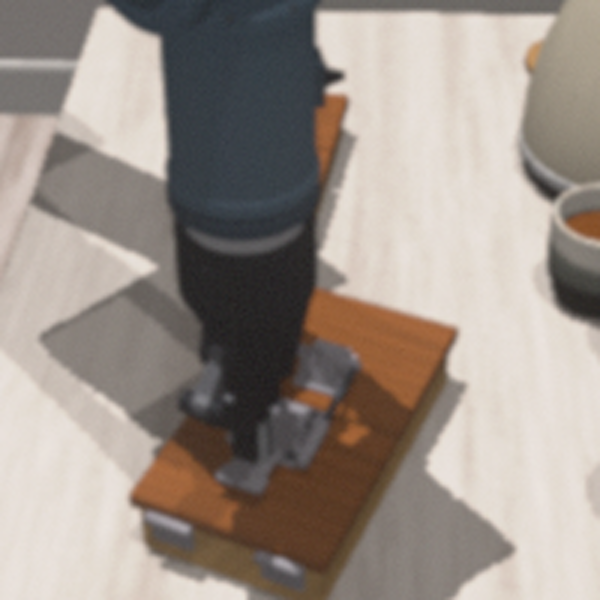

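The lever lies flat, with its end at crop (245,478), and the fingers press it on its stop with 24 N. I lift off and check.

```bash
python3 -m creep '[[[0,0,-1,0,0,0],[0,0,-3,0,0,0],[0,0,-6,0,0,0],[0,0,-9,0,0,0],[0,0,-12,0,0,0],[0,0,-14,0,0,0],[0,0,-15,0,0,0],[0,0,-15,0,0,0]]]'
python3 -m creep '[[[3,0,0,0,0,0],[6,0,0,0,0,0],[9,0,0,0,0,0],[12,0,0,0,0,0],[14,0,0,0,0,0],[15,0,0,0,0,0],[15,0,0,0,0,0],[15,0,0,0,0,0]]]'
python3 -c "
from h import *
where()
i,d=cap('side','s6');k,e=cap('top','t6')
cv2.imwrite('pics/c6.png',np.hstack([cv2.resize(i[140:350,200:400,::-1],(400,420),interpolation=cv2.INTER_CUBIC),cv2.resize(k[150:270,180:450,::-1],(400,420),interpolation=cv2.INTER_CUBIC)]))
for n,d in(('side',d),('top',e)):
    u,v,W=cloud(n,d);q=(W-C)@B.T*1000
    m=(abs(q[:,1])<28)&(abs(q[:,0])<100)&(q[:,2]>55)&(q[:,2]<135);Q=q[m]
    print(n)
    for x in range(-100,60,8):
        s=Q[(Q[:,0]>=x)&(Q[:,0]<x+8)]
        if len(s): print(x,len(s),np.percentile(s[:,2],[0,50,100]).round(),np.percentile(s[:,1],[0,100]).round())
"
```

```text
time_s: 6.3
tool_pos: [0.4599, -0.2833, 0.2168]
ee_rot: [-1.768, 2.596, -0.008]
wrist_force: [0.5, -0.7, 0.1]
opening: 0.005
time_s: 6.97
tool_pos: [0.4036, -0.4211, 0.2128]
ee_rot: [-1.767, 2.597, 0.005]
wrist_force: [-0.1, -0.3, -0.0]
opening: 0.002
t 6.97 box mm [-214.9    1.5  212.8] F box [-0.3 -0.  -0. ] open 0.0 toolaxes in box
 [[-1.     0.002  0.002]
 [ 0.002  1.     0.002]
 [-0.002  0.002 -1.   ]]
side
-92 63 [65. 70. 73.] [-14.  15.]
-84 51 [67. 70. 72.] [-14.  15.]
-76 46 [67. 70. 72.] [-11.  12.]
-68 44 [67. 70. 72.] [-10.  12.]
-60 69 [59. 69. 73.] [-25.  25.]
-52 107 [55. 64. 73.] [-27.  28.]
-44 88 [56. 68. 72.] [-26.  27.]
-36 120 [56. 69. 78.] [-26.  27.]
-28 68 [57. 68. 76.] [-26.  26.]
-20 17 [64. 67. 68.] [-25.  27.]
-12 40 [55. 57. 69.] [-25.  25.]
-4 23 [55. 67. 71.] [-24.  26.]
4 21 [65. 68. 70.] [-25.  26.]
12 44 [55. 63. 71.] [-25.  25.]
20 156 [55. 69. 78.] [-25.  25.]
28 51 [55. 72. 76.] [-26.  25.]
36 8 [55. 65. 66.] [-13.  10.]
44 34 [55. 64. 66.] [-14.  12.]
52 1 [55. 55. 55.] [-11. -11.]
top
-100 1 [64. 64. 64.] [8. 8.]
-92 54 [63. 67. 72.] [-14.  16.]
-84 51 [62. 66. 71.] [-12.  15.]
-76 41 [62. 67. 71.] [-11.  11.]
-68 46 [62. 66. 73.] [-11.  12.]
-60 59 [56. 66. 70.] [-25.  27.]
-52 85 [56. 63. 71.] [-27.  28.]
-44 80 [55. 65. 71.] [-26.  27.]
-36 89 [56. 67. 75.] [-27.  27.]
-28 69 [55. 65. 75.] [-26.  27.]
-20 21 [55. 62. 69.] [-25.  26.]
-12 22 [55. 62. 66.] [-24.  26.]
-4 19 [59. 65. 68.] [-25.  25.]
4 18 [55. 65. 70.] [-24.  28.]
12 31 [55. 65. 70.] [-26.  25.]
20 74 [61. 70. 78.] [-24.  25.]
28 81 [55. 68. 76.] [-26.  27.]
36 45 [55. 60. 67.] [-14.  12.]
44 27 [55. 61. 65.] [-13.  15.]
```

View pics/c6.png

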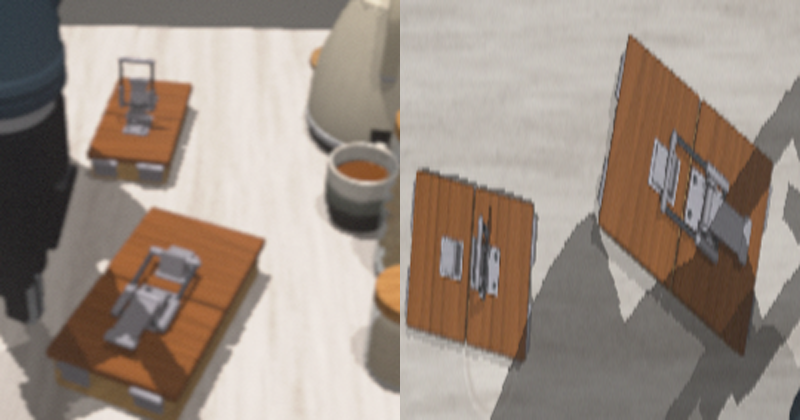

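Both views show the long box's loop hooked behind the nose and the lever flat and level (70 mm from pivot to end). The small box's loop still stands upright. The arm touches nothing, so I hand in.

```bash
python3 -c "
from cell import arm
print(arm.hand_in())"
```

```text
the job is handed in; nothing more can be done
None
```

The longer box's latch is done up, and I handed the job in at about 7 s of the 35 s allowed. With the fingers shut, I tipped the loop over until its crossbar fell behind the hook. Then I pushed the lever over, away from the hook, and down onto its stop. It pressed there with about 25 N at the wrist, and I lifted the arm clear.

- **Latch:** In the last pictures the crossbar lies behind the nose. The lever is flat and level, pointing away from the hook, with its top at about 66–70 mm and its end about 62 mm from the pivot.
- **Smaller box:** Its loop still stands upright, and I never approached it.
- **Arm:** It was clear of everything, and the wrist force read about 0 N.
- **Disagreements:** The two cameras differed by about 3 mm in height. My fitted outline of the long box came out at 232 x 129 mm against the 215 x 120 mm given, so I steered by the latch parts as measured.

No check failed, though I took no picture after handing in.

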